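# Reload the wick-tab dispenser

## Task

Reload the wick-tab dispenser: seat the full blue magazine in the shaped pocket of its sloping deck, fully down, flat and square, with clipped corner to clipped corner. Turn the black counter knob beside the pocket anticlockwise, back to its zero stop, so that the count starts afresh with this magazine. Leave the two dropper bottles, the green tin of wick tabs and the candle beside the dispenser where they stand.

Things in the scene. Friction and masses are not known exactly. Their poses are not given: they have to be found in the camera images.
- magazine: Loose blue magazine of brass tabs, 0.16 kg. Origin: centre of underside; x lengthwise, z up. Body 100 (x) by 58 (y) mm, 22 high; corner at +x +y clipped at 45 degrees (12 mm off each side); lower edge eased 1.2 mm. Grip rib in the middle of its top: 64 mm long (x), 15 wide (y), from 22 to 50 mm above the underside. Starts flat on the table, its x 0 to 1 rad left of world x.
- deck: Pocket in the fixed deck, sloping 30 degrees. Origin: centre of the pocket floor; x up the slope, y left, z square out of the deck. Magazine's outline, 2 mm to spare each side, 16 mm deep, lead-in at the mouth (3 mm wide, 5 deep), clipped corner at +x +y. A seated magazine has the deck's origin and axes; its body stands 6 mm proud. Deck face: x -75 to 75, y -140 to 50 mm, z 16.
- dispenser: Cream housing that carries the deck, solid and fixed; its low front faces the right of the table, half towards the robot (yaw 0.8 to 1.2). Origin: on the table below the pocket floor's centre, which is 62 mm up; x level, to its high back. Front at x = -62 mm, back at 72 mm (about 115 mm high). Before the front a steel tray for tabs (34 mm out, 17 high) and, at y = -92, a small fixed thumb lever.
- knob_grip (a point): Point on the axis of the black counter knob, 24 mm above the dial face, 11 mm below the top of its grip bar (42 long, 12 thick, 29 mm high). x along the bar to its red pointer, z out of the deck along the turning axis. Under the bar a skirt (radius 18, 7 mm high) on a dial (radius 36). Axis at x = 0, y = -90 mm of the deck, this point at z = 47.
- counter_knob (a joint): Turn of the counter knob, rad: 0 at the zero stop (pointer at the red tick, 0.9 rad left of straight up the slope), growing clockwise as seen from in front of the deck; far end 2.0. Starts between 0.6 and 1.4. Friction about 0.05 N m, no spring: it stays where it is left.
- dropper_1: Bystander: amber dropper bottle with black cap, 33 mm thick, 104 mm tall, light and easily tipped. Origin: centre of its foot.
- dropper_2: Bystander: a second dropper bottle like the first. Origin: centre of its foot.
- wick_tin: Bystander: dark green shut tin of wick tabs, 74 x 122 mm, 50 mm high. Origin: centre of its underside.
- candle: Bystander: finished candle in an amber glass with gold lid, 72 mm across, 90 mm tall. Origin: centre of its underside.

How it is judged:
At the end, for the whole second after the job is handed in: The magazine rests in the pocket, clipped corner to clipped corner: its origin within 3.5 mm along and across the deck and 2.5 mm in depth of the pocket floor's centre, flat within 0.04 rad, square within 0.06 rad, at rest; the counter knob is within 0.07 rad of its zero stop (x of magazine in the frame of deck between -0.0035 and 0.0035 m and y of magazine in the frame of deck between -0.0035 and 0.0035 m and z of magazine in the frame of deck between -0.0025 and 0.0025 m and angle between the z axis of magazine and the z axis of deck, either way round below 0.04 rad and angle between the x axis of magazine and the x axis of deck, either way round below 0.06 rad and linear speed of magazine below 0.01 m/s and value of joint counter_knob below 0.07 rad); the robot touches nothing.
It fails at once if a bottle, the tin or the candle is pushed more than 20 mm away or knocked over (distance of any of candle, dropper_1, dropper_2, wick_tin from where it was at the start of the episode above 0.02 m or angle between any of candle, dropper_1, dropper_2, wick_tin's own z axis and vertical above 0.3 rad).
It also fails if it takes over 51 s, if anything falls off the work surface, if the arm or the gripper's body presses on something with over 40 N, if the wrist force passes 120 N, or if a joint passes its speed limit or range.

## Robot

A 6-joint arm with a two-finger parallel gripper is mounted at the origin on a cart in front of the work surface, level with it; the furniture and walls round the work are solid. World frame = base frame: x ahead of the robot, y to its left, z up, the work surface at z = 0. Lengths are in m, angles in rad, forces in N, time in s.
With the tool pointing down it reaches from about 0.225 to 0.875 m from the base axis. Payload 3.4 kg.
Tool frame: the origin (TCP) lies between the finger pads; the fingertips stand 8 mm ahead of it and the grasp point (between the pads) lies 11 mm behind it; z points along the fingers, y is the line along which they close (so a half turn about z gives the same grasp; the last joint's range is limited). The gripper opens to 85 mm and grips with 20 to 120 N. Pads are 22 mm wide; open, the fingers measure 114 mm over their backs; the gripper's body (76 mm by 85 mm) begins 54 mm behind the grasp point. The pads swing forward as they close: fully open they stand 13 mm farther back than shut.
Start: joints at [1.037, 0.276, 1.505, -0, 1.361, -0.121], TCP at [0.231, 0.527, 0.212] pointing down, gripper open.
Joint ranges: [-2.89, 2.89], [-0.75, 2.08], [0.22, 2.7], [-1.18, 4.32], [0.11, 2.71], [-2.7, 2.7]. Speed limits (rad/s): [2.57, 2.57, 3.14, 3.14, 3.14, 3.14].

## Interface

Orientations are given as a unit quaternion [w, x, y, z].
In Python, from rig import manip gives the robot as it stands.
- The arm moves only by the tool move_arm, never from a script. Its argument "deltas" is a list that holds one entry, the list of rows, each a list of 5 numbers: the shift along the tool's x, y, z normalised to -1 to 1, where 1 is 80 cm, then the turn about the tool's z normalised to -1 to 1, where 1 is 120 degrees, then the closure, from -1 (fully open) to 1 (shut). In form: [[[tx, ty, tz, twist, grip], ...]]. A call has 1 to 12 rows; each row is the pose to reach, as a shift and turn from the pose commanded when the call began, along the tool's axes at that moment; what a row does not reach only later rows make up. A row lasts 1/10 s, in which the tool goes at most 50 mm and 8.59 degrees, less where a joint would pass 70% of its speed; a pose out of reach is approached as far as the arm can. A call with a number of a shift or a turn outside -1 to 1 is refused whole. A call with a gripper value outside its range is refused whole. The fingers move at their own pace and stop on an object; "squeeze" is the grip in N (left out, the last holds). Time passes only in rows, so rows that repeat a pose let the fingers close. It gives the time, the measured TCP pose, the force, the opening and the grip force at its end, in the units of the state.
- manip.get_state(): the state, without advancing time (a new reading comes with each control period).
- manip.get_image(name): name is "scene" or "top"; returns the picture (420x560x3 uint8, red, green, blue); there is no depth.
- manip.camera_params(name): a dict with "fx", "fy", "cx", "cy" (pixels), "R" (3x3) and "t" (3): a world point X has camera coordinates R X + t. Camera axes: x right, y down, z forward; pixel columns grow to the right and rows downward; lengths in m; the calibration is good to about 2 mm. A picture is of the moment at which its call begins. camera_params takes no time and is no camera call.
- manip.sign_off(): hands the job in; it is judged then, once.
The state is a dict: "clock": time; "qpos": joint angles; "qd": joint speeds; "effort": joint torques, N m; "position": TCP position; "ee_rot": TCP orientation; "contact_force": force on the tool from outside, world axes, zero at the start; "moment": the same for the moment, N m; "width": finger opening in m; "gripper_force": force on a finger pad.
Only numpy, scipy, OpenCV 4.12 (cv2) and the standard library are available. Lean on these libraries where they do the work, as an engineer would, in place of code of your own. Each camera call takes 0.05 s, during which the arm holds its last target. There are 200 camera calls.

## Working session

There is one attempt and no reset: what is moved stays moved. The work goes in short steps, Python scripts to look and compute and a tool call to move; the robot and the scene stay as the last step left them, time stands still between calls to the robot, and variables do not carry over. Pictures are saved under pics/ and viewed, at most 10 in all, crops included, and the job is handed in when it is done.

Besides the shell and the picture viewer there is one more tool, called as name([rows], argument=value, ...), one row to a line, values as JSON. move_arm: Moves the arm, as the interface text tells. Scaled input: -1 to 1 covers 80 cm each way for a shift and 120 degrees each way for a turn. Its arguments: {"type":"object","properties":{"deltas":{"type":"array","items":{"type":"array","items":{"type":"array","items":{"type":"number","minimum":-1,"maximum":1}}}},"squeeze":{"type":"number"}},"required":["deltas"]}

```bash
mkdir -p pics; ls; python3 - <<'E'
from rig import manip
import cv2,numpy as np
np.set_printoptions(precision=4,suppress=True)
print(manip.get_state())
for n in("scene","top"):
    im=manip.get_image(n); cv2.imwrite(f"pics/{n}0.png",im[:,:,::-1]); print(n,manip.camera_params(n))
E
```

```text
pics
{'clock': 0.0, 'qpos': array([ 1.037 ,  0.2766,  1.5061,  0.    ,  1.3607, -0.121 ]), 'qd': array([-0.001 , -0.0022,  0.0008,  0.0002, -0.0007,  0.0016]), 'effort': array([ -0.0013, -41.6784, -24.5798,  -0.0002,   0.0114,  -0.    ]), 'position': array([0.2304, 0.5262, 0.2109]), 'ee_rot': array([-0.0003,  0.2049,  0.9788, -0.0009]), 'contact_force': array([ 0.0434,  0.3659, -0.4463]), 'moment': array([-0.0279, -0.0142, -0.0238]), 'gripper_force': 0.0, 'width': 0.08506099837802104}
scene {'fx': 430.6350560591152, 'fy': 430.6350560591152, 'cx': 280.9936196144489, 'cy': 205.80737757402323, 'R': array([[ 0.6152, -0.7881, -0.0183],
       [-0.5954, -0.4493, -0.6661],
       [ 0.5167,  0.4207, -0.7457]]), 't': array([-0.3491,  0.313 ,  0.8435])}
top {'fx': 412.22436764076474, 'fy': 412.22436764076474, 'cx': 282.38971362909365, 'cy': 213.23770585568036, 'R': array([[ 0.0119, -0.9998, -0.0141],
       [-0.9826, -0.0091, -0.1854],
       [ 0.1853,  0.0161, -0.9826]]), 't': array([-0.0393,  0.5216,  1.1039])}
```

View pics/scene0.png

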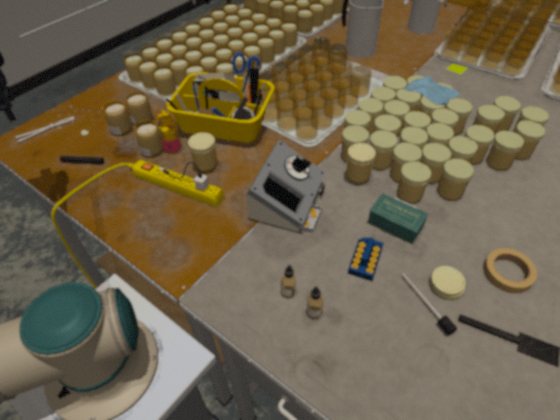

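View pics/top0.png

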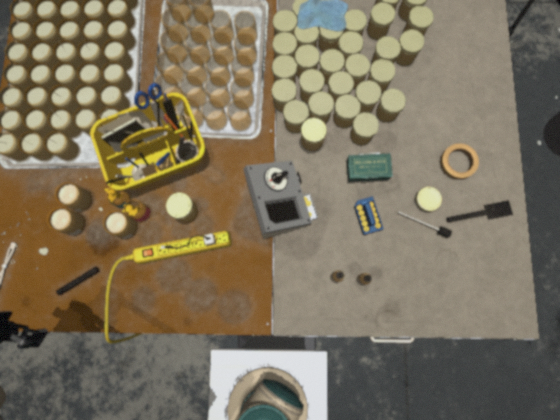

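```bash
python3 - <<'E'
import cv2,numpy as np
a=cv2.imread("pics/scene0.png")[130:330,235:435]; b=cv2.imread("pics/top0.png")[140:300,235:395]
r=lambda x:cv2.convertScaleAbs(cv2.resize(x,(400,400),interpolation=cv2.INTER_CUBIC),alpha=1.5)
cv2.imwrite("pics/c0.png",np.hstack([r(a),r(b)]))
E
```

```text
(no output)
```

View pics/c0.png

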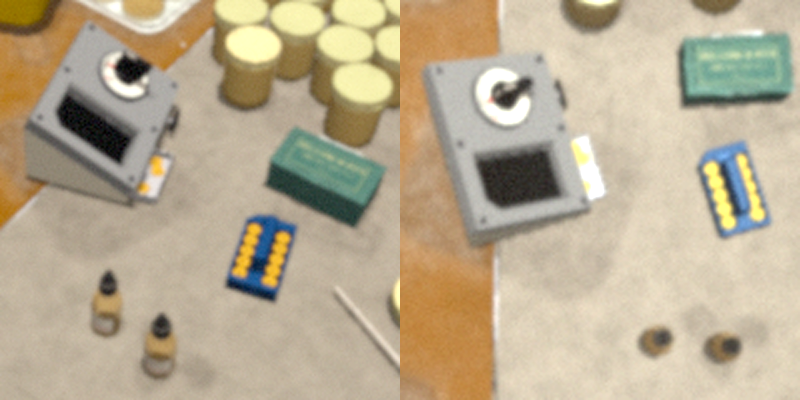

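The images show the dispenser with its high back to the left and the pocket nearest the robot (yaw about 1.7). The magazine is at top px ~(369,216), with its clip at upper left. Next I fit poses to hand-picked corners.

```bash
cat >h.py <<'E'
import numpy as np, cv2
from scipy.optimize import least_squares
from scipy.spatial.transform import Rotation as Ro
from rig import manip
np.set_printoptions(precision=4,suppress=True)
def proj(n,X):
    p=manip.camera_params(n); c=np.atleast_2d(X)@np.array(p["R"]).T+np.array(p["t"])
    return np.c_[p["fx"]*c[:,0]/c[:,2]+p["cx"],p["fy"]*c[:,1]/c[:,2]+p["cy"]]
DR=Ro.from_euler("y",-30,degrees=True).as_matrix()
def deck(p,X): # deck -> world ; p=x,y,yaw
    return (np.atleast_2d(X)@DR.T+[0,0,.062])@Ro.from_euler("z",p[2]).as_matrix().T+[p[0],p[1],0]
def flat(p,X): return np.atleast_2d(X)@Ro.from_euler("z",p[2]).as_matrix().T+[p[0],p[1],0]
def fit(f,obs,p0):
    g=lambda p:np.concatenate([(proj(n,f(p,X))-u).ravel() for n,X,u in obs])
    s=least_squares(g,p0,loss="soft_l1"); print(s.x,"res",g(s.x).reshape(-1,2).round(1).tolist()); return s.x
E
python3 - <<'E'
from h import *
C=np.array([[75,50,16],[75,-140,16],[-75,-140,16],[-75,50,16]])/1e3
t=lambda a:np.array(a)/2.5+[235,140]; s=lambda a:np.array(a)/2+[235,130]
d=fit(deck,[("top",C,t([[72,243],[25,67],[145,55],[188,210]])),("scene",C,s([[28,123],[90,22],[178,85],[130,190]]))],[.5,0,1.7])
M=np.array([[50,-29,22],[50,17,22],[38,29,22],[-50,29,22],[-50,-29,22]])/1e3
m=fit(flat,[("top",M,t([[342,142],[312,152],[300,163],[327,236],[369,222]])),("scene",M,s([[298,222],[262,214],[247,218],[228,284],[277,290]]))],[.5,-.2,.3])
# overlay pocket, magazine, for check
P=np.array([[52,-31,16],[52,19,16],[40,31,16],[-52,31,16],[-52,-31,16]])/1e3
a=np.linspace(0,6.3,40); D=np.c_[.036*np.cos(a),.036*np.sin(a)-.09,0*a+.023]
T=np.array([[.036*np.cos(.9),-.09+.036*np.sin(.9),.023]]); 
out=[]
for n,(x,y,w) in dict(scene=(240,135,200),top=(240,150,150)).items():
    im=cv2.imread(f"pics/{n}0.png")[y:y+w,x:x+w]; k=560/w*.71
    im=cv2.convertScaleAbs(cv2.resize(im,(400,400),interpolation=cv2.INTER_CUBIC),alpha=1.5);k=400/w
    for X,c in((deck(d,C),(0,255,0)),(deck(d,P),(0,0,255)),(deck(d,D),(255,0,255)),(flat(m,M),(255,255,255)),(flat(m,np.array([[-32,0,50],[32,0,50]])/1e3),(255,255,0)),(deck(d,np.vstack([T,[[0,-.09,.023]]])),(0,0,255))):
        u=(proj(n,X)+.5-[x,y])*k; cv2.polylines(im,[u.astype(int)],len(X)>2,c,1)
    out.append(im)
cv2.imwrite("pics/c1.png",np.hstack(out))
E
```

```text
[ 0.5195 -0.0317  1.8657] res [[1.9, -3.5], [1.5, -0.2], [-0.6, 0.0], [1.5, 0.4], [-1.5, -1.7], [-2.6, -0.9], [-0.2, 0.4], [-0.1, 0.3]]
[ 0.5245 -0.2811  0.2987] res [[1.5, -1.1], [-1.7, -0.6], [0.4, 0.0], [-0.6, 0.1], [2.1, -0.1], [-0.2, 1.2], [-1.6, -0.2], [-0.3, 0.2], [-0.5, -3.1], [0.8, 1.6]]
```

View pics/c1.png

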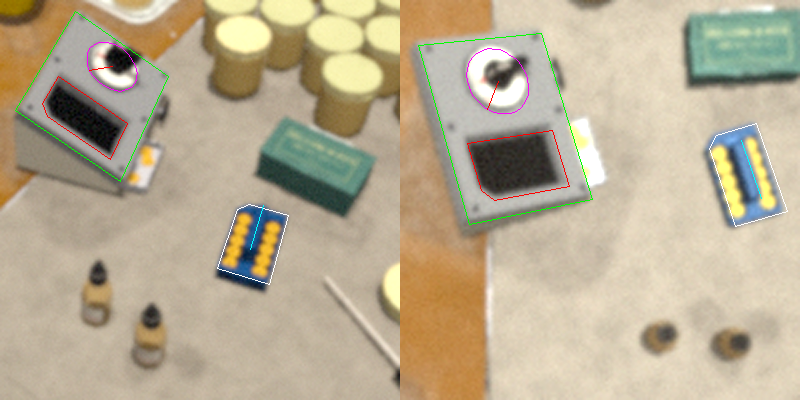

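The overlay is off by 1–2 px: the magazine sits low in the scene view and the dial is shifted. I'll refine by matching silhouettes (blue/yellow magazine, black pocket floor, white dial).

```bash
cat >>h.py <<'E'
from scipy.optimize import minimize
def render(n,parts,box,k=4):
    x,y,w,h=box; im=np.zeros((h*k,w*k),np.uint8)
    for X in parts:
        u=((proj(n,X)+.5-[x,y])*k*16).astype(np.int32)
        cv2.fillConvexPoly(im,cv2.convexHull(u),255,shift=4)
    return cv2.GaussianBlur(cv2.resize(im,(w,h),interpolation=cv2.INTER_AREA)/255.,(0,0),1.2)
def mfit(terms,p0): # terms: (cam, mask, box, fn(p)->parts list, optional AND parts fn)
    def cost(p):
        c=0
        for n,m,b,f,g in terms:
            r=render(n,f(p),b)
            if g: r=np.minimum(r,render(n,g(p),b))
            c+=((r-m)**2).sum()
        return c
    best=None
    s=minimize(cost,p0,method="Nelder-Mead",options=dict(initial_simplex=np.array([p0]+[np.array(p0)+e for e in np.diag([.008]*2+[.08]+[.004]*(len(p0)-3))]),xatol=1e-5,fatol=1e-4,maxiter=600))
    print(s.x,s.fun); return s.x
def box3(x0,x1,y0,y1,z0,z1): return np.array([[x,y,z] for x in(x0,x1) for y in(y0,y1) for z in(z0,z1)])/1e3
MB=np.array([[x,y,z] for x,y in((50,-29),(50,17),(38,29),(-50,29),(-50,-29)) for z in(0,22)])/1e3
MR=box3(-32,32,-7.5,7.5,22,50)
def pk(z,e=0): return np.array([[52+e,-31-e,z],[52+e,19+e,z],[40+e,31+e,z],[-52-e,31+e,z],[-52-e,-31-e,z]])/1e3
E
python3 - <<'E'
from h import *
bx=dict(magscene=(340,225,55,65),magtop=(345,185,50,60),decscene=(240,135,90,90),dectop=(245,155,75,90))
mt=[];dt=[];vis=[]
for n in("scene","top"):
    I=cv2.imread(f"pics/{n}0.png"); H=cv2.cvtColor(I,cv2.COLOR_BGR2HSV)
    x,y,w,h=b=bx["mag"+n]; c=H[y:y+h,x:x+w]
    m=((c[...,1]>130)).astype(np.uint8); m=cv2.morphologyEx(m,cv2.MORPH_CLOSE,np.ones((5,5)))
    mt.append((n,cv2.GaussianBlur(m*1.,(0,0),.6),b,lambda p:[flat(p,MB),flat(p,MR)],None)); v1=m
    x,y,w,h=b=bx["dec"+n]; c=H[y:y+h,x:x+w]
    dk=(c[...,2]<60).astype(np.uint8); wh=((c[...,2]>150)&(c[...,1]<40)).astype(np.uint8)
    def big(m,hull=False):
        k,l,s,_=cv2.connectedComponentsWithStats(m); i=1+s[1:,4].argmax(); m=(l==i).astype(np.uint8)
        if hull: z=np.zeros_like(m); cv2.fillConvexPoly(z,cv2.convexHull(cv2.findNonZero(m)),1); m=z
        return m
    dk=big(dk); wh=big(wh,True)
    dt.append((n,cv2.GaussianBlur(dk*1.,(0,0),.6),b,lambda p:[deck(p,pk(0))],lambda p:[deck(p,pk(16))]))
    a=np.linspace(0,6.3,60)
    dt.append((n,cv2.GaussianBlur(wh*1.,(0,0),.6),b,lambda p:[deck(p,np.c_[p[3]*np.cos(a),p[3]*np.sin(a)-.09,0*a+.023])],None))
    vis.append((I,v1,dk,wh))
m=mfit(mt,[.5245,-.2811,.2987]); d=mfit(dt,[.5195,-.0317,1.8657,.033])
np.save("md.npy",np.r_[m,d[:3]])
out=[]
for n,(I,v1,dk,wh) in zip(("scene","top"),vis):
    J=cv2.convertScaleAbs(I,alpha=1.4); 
    for kk,ms in(("mag",[v1]),("dec",[dk,wh])):
        x,y,w,h=bx[kk+n]; k=4; cr=cv2.resize(J[y:y+h,x:x+w],None,fx=k,fy=k)
        L=[flat(m,MB[1::2]),flat(m,MR[1::2][[0,1,3,2]])] if kk=="mag" else [deck(d,pk(0)),deck(d,pk(16)),deck(d,np.array([[75,50,16],[75,-140,16],[-75,-140,16],[-75,50,16]])/1e3)]
        for X in L: cv2.polylines(cr,[((proj(n,X)+.5-[x,y])*k).astype(int)],True,(0,255,0),1)
        for q in ms:
            for ct in cv2.findContours(cv2.resize(q,None,fx=k,fy=k,interpolation=0),0,2)[0]: cv2.polylines(cr,[ct],True,(0,0,255),1)
        out.append(cv2.copyMakeBorder(cr,0,360-cr.shape[0],0,0,0))
o=np.hstack(out); cv2.imwrite("pics/c2.png",cv2.resize(o,(800,int(o.shape[0]*800/o.shape[1]))) if o.shape[1]<900 else np.vstack([np.hstack([out[0],out[2]]+[np.zeros((360,660-420,3),np.uint8)]),np.hstack([out[1],out[3]])])[:, :660])
print(o.shape)
im=cv2.imread("pics/c2.png"); print(im.shape); cv2.imwrite("pics/c2.png",cv2.resize(im,(550,600)))
E
```

```text
[ 0.5267 -0.2786  0.3056] 620.5552050326522
[ 0.525  -0.0304  1.8866  0.0262] 606.0918273240684
(360, 1080, 3)
(720, 660, 3)
```

View pics/c2.png

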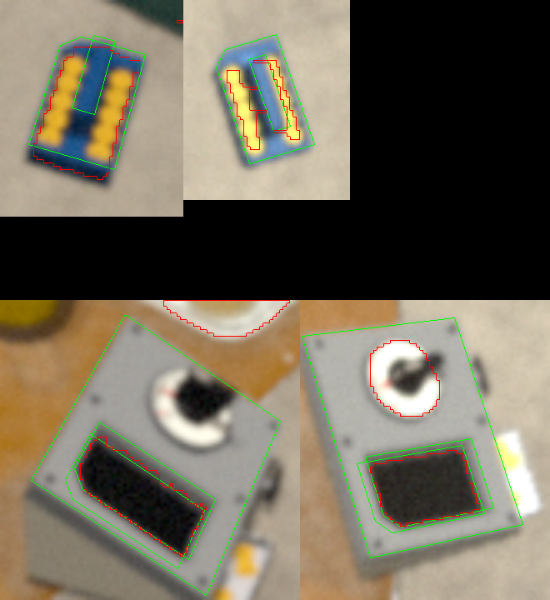

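```bash
python3 - <<'E'
from h import *
bx=dict(magscene=(340,225,55,65),magtop=(345,188,50,57),decscene=(240,135,90,90),dectop=(245,155,75,90))
def big(m,hull=False):
    k,l,s,_=cv2.connectedComponentsWithStats(m); i=1+s[1:,4].argmax(); m=(l==i).astype(np.uint8)
    if hull: z=np.zeros_like(m); cv2.fillConvexPoly(z,cv2.convexHull(cv2.findNonZero(m)),1); m=z
    return m
mt=[];dt=[];vis=[]; a=np.linspace(0,6.3,60)
dial=lambda p:np.c_[p[3]*np.cos(a),p[3]*np.sin(a)-.09,0*a+.023]
for n in("scene","top"):
    I=cv2.imread(f"pics/{n}0.png"); H=cv2.cvtColor(I,cv2.COLOR_BGR2HSV)
    x,y,w,h=b=bx["mag"+n]; c=H[y:y+h,x:x+w]; i=I[y:y+h,x:x+w].astype(int)
    bg=np.median(c[-12:,-12:].reshape(-1,3),0)
    m=((abs(i[...,0]-i[...,2])>45)|(c[...,2]<75)).astype(np.uint8)
    m=big(cv2.morphologyEx(m,cv2.MORPH_CLOSE,np.ones((3,3))),True)
    mt.append((n,cv2.GaussianBlur(m*1.,(0,0),1),b,lambda p:[flat(p,np.vstack([MB,MR]))],None))
    x,y,w,h=b=bx["dec"+n]; c=H[y:y+h,x:x+w]
    dk=big((c[...,2]<60).astype(np.uint8),True)
    wh=((c[...,2]>140)&(c[...,1]<45)).astype(np.uint8)
    yy,xx=np.mgrid[:h,:w]; ce=(60,32) if n=="scene" else (31,22)
    wh[np.hypot(xx-ce[0],yy-ce[1])>19]=0; wh=big(wh,n=="top")
    dt.append((n,cv2.GaussianBlur(dk*1.,(0,0),1),b,lambda p:[deck(p,pk(0))],lambda p:[deck(p,pk(16))]))
    if n=="top": dt.append((n,cv2.GaussianBlur(wh*1.,(0,0),1),b,lambda p:[deck(p,dial(p))],None))
    vis.append((I,m,dk,wh))
for sel in((0,),(1,),(0,1)): m=mfit([mt[i] for i in sel],[.5245,-.2811,.2987])
for sel in((0,),(1,2),(0,1,2)): d=mfit([dt[i] for i in sel],[.5195,-.0317,1.8657,.03])
np.save("md.npy",np.r_[m,d[:3]])
rows=[]
for n,(I,v1,dk,wh) in zip(("scene","top"),vis):
    J=cv2.convertScaleAbs(I,alpha=1.4); row=[]
    for kk,ms in(("mag",[v1]),("dec",[dk,wh])):
        x,y,w,h=bx[kk+n]; k=4; cr=cv2.resize(J[y:y+h,x:x+w],None,fx=k,fy=k)
        L=[flat(m,MB[1::2]),flat(m,MR[1::2][[0,1,3,2]])] if kk=="mag" else [deck(d,pk(0)),deck(d,pk(16)),deck(d,dial(d)),deck(d,np.array([[75,50,16],[75,-140,16],[-75,-140,16],[-75,50,16]])/1e3)]
        for X in L: cv2.polylines(cr,[((proj(n,X)+.5-[x,y])*k).astype(int)],True,(0,255,0),1)
        for q in ms:
            for ct in cv2.findContours(cv2.resize(q,None,fx=k,fy=k,interpolation=0),0,2)[0]: cv2.polylines(cr,[ct],True,(0,0,255),1)
        row.append(cv2.copyMakeBorder(cr,0,360-cr.shape[0],0,(220 if kk=="mag" else 360)-cr.shape[1],0))
    rows.append(np.hstack(row))
cv2.imwrite("pics/c3.png",cv2.resize(np.vstack(rows),None,fx=.83,fy=.83))
E
```

```text
[ 0.5238 -0.2794  0.2971] 30.88956976428087
[ 0.5259 -0.2778  0.2987] 58.644528638058816
[ 0.5246 -0.279   0.2856] 94.85111141799624
[ 0.5266 -0.0308  1.8216  0.0322] 10.525598102290664
[ 0.5248 -0.0303  1.8709  0.0338] 9.738893146484628Traceback (most recent call last):
  File "<stdin>", line 25, in <module>
  File "h.py", line 32, in mfit
    s=minimize(cost,p0,method="Nelder-Mead",options=dict(initial_simplex=np.array([p0]+[np.array(p0)+e for e in np.diag([.008]*2+[.08]+[.004]*(len(p0)-3))]),xatol=1e-5,fatol=1e-4,maxiter=600))
    res = _minimize_neldermead(fun, x0, args, callback, bounds=bounds,
                               **options)
    fxcc = func(xcc)
    fx = function(np.copy(x), *(wrapper_args + args))
  File "h.py", line 28, in cost
    if g: r=np.minimum(r,render(n,g(p),b))
                         ~~~~~~^^^^^^^^^^
  File "h.py", line 20, in render
    u=((proj(n,X)+.5-[x,y])*k*16).astype(np.int32)
        ~~~~^^^^^
  File "h.py", line 7, in proj
    p=manip.camera_params(n); c=np.atleast_2d(X)@np.array(p["R"]).T+np.array(p["t"])
ValueError: time passes only in moves, steps and waits
```

```bash
cat >g.py <<'E'
import sys,numpy as np
from scipy.spatial.transform import Rotation as Ro
from rig import manip
np.set_printoptions(precision=4,suppress=True)
# usage: g.py x,y,z,yaw ...  -> rows from the measured pose
s=manip.get_state(); w,x,y,z=s["ee_rot"]; R=Ro.from_quat([x,y,z,w]).as_matrix(); psi=np.arctan2(R[1,0],R[0,0])
print("t",s["clock"],"pos",s["position"],"yaw",round(psi,4),"tilt",R[:,2],"q",s["qpos"],"F",s["contact_force"],"M",s["moment"],"w",round(s["width"],4))
for a in sys.argv[1:]:
    t=np.array([float(v) for v in a.split(",")])
    d=R.T@(t[:3]-s["position"])/.8; tw=-(t[3]-psi)/np.radians(120)
    print(a,"->",d.round(4),round(tw,4))
E
python3 g.py 0.5246,-0.279,0.15,0.29 .35,.2,.21,1.5
```

```text
t 0.1 pos [0.2304 0.5263 0.2109] yaw 2.7288 tilt [-0.0008 -0.0014 -1.    ] q [ 1.037   0.2765  1.506   0.      1.3607 -0.121 ] F [0.5586 0.1528 0.3448] M [-0.0174 -0.003  -0.0028] w 0.0855
0.5246,-0.279,0.15,0.29 -> [-0.7407 -0.7744  0.0773] 1.1644
.35,.2,.21,1.5 -> [-0.3005 -0.3136  0.0016] 0.5867
```

move_arm([
  [[-0.74,-0.774,0,1,-0.6],[-0.74,-0.774,0,1,-0.6],[-0.74,-0.774,0,1,-0.6],[-0.74,-0.774,0,1,-0.6],[-0.74,-0.774,0,1,-0.6],[-0.74,-0.774,0,1,-0.6],[-0.74,-0.774,0,1,-0.6],[-0.74,-0.774,0,1,-0.6],[-0.74,-0.774,0,1,-0.6],[-0.74,-0.774,0,1,-0.6],[-0.74,-0.774,0,1,-0.6],[-0.74,-0.774,0,1,-0.6]],
], squeeze=20)

```text
clock: 1.3
position: [0.4365, -0.0389, 0.2116]
ee_rot: [-0.0, 0.896, 0.445, 0.0]
contact_force: [1.3, 0.7, 0.0]
width: 0.0685
gripper_force: 0.0
```

```bash
python3 g.py 0.5246,-0.279,0.15,0.29 0.5246,-0.279,0.09,0.29
```

```text
t 1.3 pos [ 0.4365 -0.0389  0.2116] yaw 0.922 tilt [ 0.0001  0.0004 -1.    ] q [-0.2482  0.0675  1.7704  0.0004  1.3037  0.4004] F [1.3247 0.7157 0.0116] M [ 0.0332 -0.0495  0.0121] w 0.0685
0.5246,-0.279,0.15,0.29 -> [-0.1727  0.2691  0.0769] 0.3018
0.5246,-0.279,0.09,0.29 -> [-0.1727  0.2691  0.1519] 0.3018
```

move_arm([
  [[-0.1727,0.2691,0.077,0.302,-0.4],[-0.1727,0.2691,0.077,0.302,-0.4],[-0.1727,0.2691,0.077,0.302,-0.4],[-0.1727,0.2691,0.077,0.302,-0.4],[-0.1727,0.2691,0.077,0.302,-0.4],[-0.1727,0.2691,0.127,0.302,-0.4],[-0.1727,0.2691,0.15,0.302,-0.4],[-0.1727,0.2691,0.15,0.302,-0.4],[-0.1727,0.2691,0.15,0.302,-0.4]],
])

```text
clock: 2.2
position: [0.5261, -0.2762, 0.0916]
ee_rot: [-0.0, 0.989, 0.148, -0.0]
contact_force: [-0.5, -0.3, 0.7]
width: 0.0595
gripper_force: 0.0
```

```bash
python3 - <<'E'
from rig import manip
import cv2,numpy as np
o=[]
for n,(x,y,w,h) in dict(scene=(320,190,100,100),top=(315,165,100,100)).items():
    im=manip.get_image(n)[:,:,::-1]; cv2.imwrite(f"pics/{n}1.png",im); o.append(cv2.convertScaleAbs(cv2.resize(im[y:y+h,x:x+w],(400,400),interpolation=2),alpha=1.4))
cv2.imwrite("pics/c4.png",np.hstack(o))
E
python3 g.py 0.5246,-0.279,0.038,0.29
```

```text
t 2.3 pos [ 0.5271 -0.2766  0.0933] yaw 0.2969 tilt [ 0.0024 -0.0015 -1.    ] q [-0.6001  0.391   1.6413  0.0002  1.1065  0.6737] F [ 0.2765 -0.9466  0.1057] M [-0.0324 -0.003  -0.0032] w 0.0597
0.5246,-0.279,0.038,0.29 -> [-0.0041  0.0018  0.0691] 0.0033
```

View pics/c4.png

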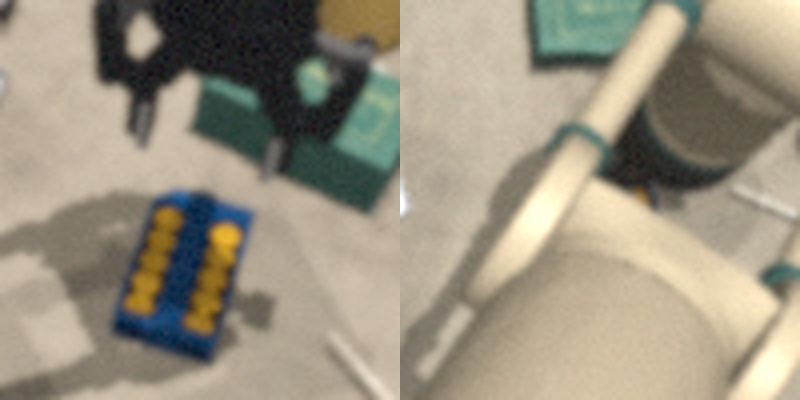

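move_arm([
  [[-0.003,0.002,0.04,0.003,-0.4],[-0.003,0.002,0.067,0.003,-0.4],[-0.003,0.002,0.067,0.003,-0.4],[-0.003,0.002,0.067,0.003,0],[-0.003,0.002,0.067,0.003,0.4],[-0.003,0.002,0.067,0.003,0.8],[-0.003,0.002,0.067,0.003,1],[-0.003,0.002,0.067,0.003,1],[-0.003,0.002,0.067,0.003,1],[-0.003,0.002,0.067,0.003,1],[-0.003,0.002,0.067,0.003,1]],
], squeeze=25)

```text
clock: 3.4
position: [0.5243, -0.2787, 0.038]
ee_rot: [-0.0, 0.99, 0.144, -0.0]
contact_force: [-0.6, 0.8, -0.1]
width: -0.0
gripper_force: 0.0
```

```bash
cat >p.py <<'E'
# pose of the TCP for the magazine (origin at deck coords X,Y,Z mm, pitch in deck plane), pivot at magazine z=PZ mm, TCP there + dz
import sys,numpy as np
from h import deck
D=[0.5252,-0.0305,1.862]
for a in sys.argv[1:]:
    X=np.array([float(v) for v in a.split(",")])/1e3
    print(a,deck(D,X)[0].round(4))
E
python3 g.py; python3 p.py 0,0,0 0,0,40 0,0,70 20,15,56 20,15,80
```

```text
t 3.4 pos [ 0.5243 -0.2787  0.038 ] yaw 0.2899 tilt [-0.0001  0.0001 -1.    ] q [-0.6057  0.4464  1.7087  0.0001  0.9866  0.6752] F [-0.6088  0.7647 -0.1188] M [-0.041   0.0027  0.0115] w -0.0
0,0,0 [ 0.5252 -0.0305  0.062 ]
0,0,40 [ 0.5309 -0.0497  0.0966]
0,0,70 [ 0.5352 -0.064   0.1226]
20,15,56 [ 0.5139 -0.045   0.1205]
20,15,80 [ 0.5173 -0.0565  0.1413]
```

```bash
python3 - <<'E'
from rig import manip
import cv2,numpy as np
im=manip.get_image("scene")[:,:,::-1]; cv2.imwrite("pics/scene2.png",im)
cv2.imwrite("pics/c5.png",cv2.convertScaleAbs(cv2.resize(im[180:300,310:430],(600,600),interpolation=2),alpha=1.4))
E
```

```text
(no output)
```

View pics/c5.png

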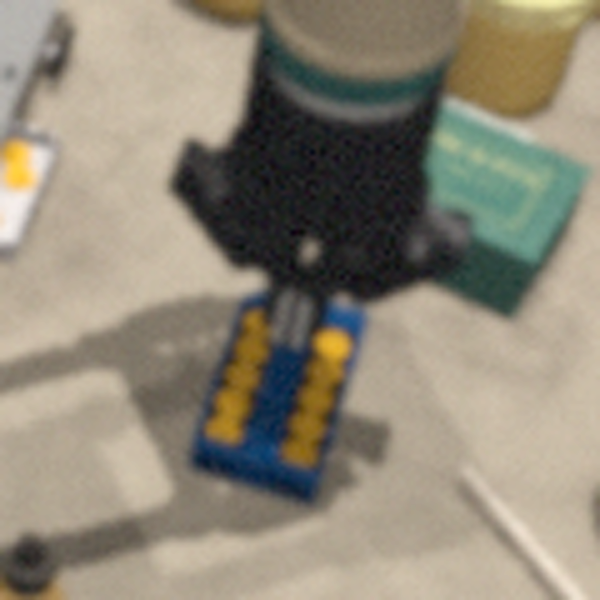

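```bash
python3 - <<'E'
from h import *
print(proj("scene",[[.5243,-.2787,.03],[.5243,-.2787,.0],[.5243,-.2787,.022]]), proj("scene",flat([.5246,-.279,.29],np.array([[32,0,50],[-32,0,50],[50,0,22],[-50,0,22]])/1e3)))
print(proj("scene",[[.231,.527,.204]]),proj("top",[[.231,.527,.204]]))
E
```

```text
[[366.0733 252.676 ]
 [364.4023 260.2542]
 [365.6202 254.7307]] [[370.8022 236.7371]
 [363.8897 258.5234]
 [370.9742 238.3432]
 [360.296  272.1371]]
[[ 19.8634 123.5751]] [[ 37.8645 322.0542]]
```

The fingers shut on air: their tips are at px ~(369,249), about 4 px above where a tip at z=0.03 should project. So the tips seem to stand about 20 mm higher than I assumed, just above the rib. I'll open and go lower in small steps while watching the force.

move_arm([
  [[0,0,-0.01,0,0],[0,0,-0.01,0,0],[0,0,-0.01,0,0],[0,0,-0.01,0,0],[0,0,0,0,0],[0,0,0.006,0,0],[0,0,0.012,0,0],[0,0,0.012,0,0]],
])

```text
clock: 4.25
position: [0.5236, -0.2782, 0.0273]
ee_rot: [-0.001, 0.99, 0.144, -0.001]
contact_force: [0.3, 0.4, -1.4]
width: 0.0428
gripper_force: 0.0
```

```bash
python3 g.py
```

```text
t 4.25 pos [ 0.5236 -0.2782  0.0273] yaw 0.29 tilt [-0.0019  0.0014 -1.    ] q [-0.6056  0.4584  1.7205  0.0001  0.9651  0.6751] F [ 0.2828  0.4421 -1.3932] M [-0.0151 -0.004   0.015 ] w 0.0428
```

move_arm([
  [[0,0,-0.003,0,0.2],[0,0,-0.003,0,0.4],[0,0,-0.003,0,0.6],[0,0,-0.003,0,0.7],[0,0,-0.003,0,0.8],[0,0,-0.003,0,0.8]],
])

```text
clock: 4.85
position: [0.5244, -0.2786, 0.031]
ee_rot: [-0.0, 0.99, 0.144, 0.0]
contact_force: [0.1, -0.3, -0.6]
width: 0.0088
gripper_force: 0.0
```

```bash
python3 g.py
```

```text
t 4.85 pos [ 0.5244 -0.2786  0.031 ] yaw 0.29 tilt [ 0.0002  0.     -1.    ] q [-0.6056  0.4542  1.7166  0.0002  0.9707  0.6751] F [ 0.1242 -0.2511 -0.6471] M [ 0.0035 -0.0168 -0.0153] w 0.0088
```

```bash
python3 - <<'E'
from h import *
s=manip.get_state(); p=s["position"]; o=[]
for n,(x,y,w,h) in dict(scene=(335,215,66,66),top=(335,175,66,66)).items():
    im=manip.get_image(n)[:,:,::-1]; cv2.imwrite(f"pics/{n}3.png",im); k=6
    c=cv2.convertScaleAbs(cv2.resize(im[y:y+h,x:x+w],None,fx=k,fy=k,interpolation=2),alpha=1.5)
    q=lambda X:((proj(n,X)+.5-[x,y])*k).astype(int)
    for z,co in((.023,(0,0,255)),(.043,(0,255,0)),(.063,(255,0,255))):
        cv2.circle(c,tuple(q([[p[0],p[1],z]])[0].tolist()),3,co,-1)
    m=[.5246,-.279,.29]
    for X in(MB[1::2],MR[1::2][[0,1,3,2]],MR[0::2][[0,1,3,2]]): cv2.polylines(c,[q(flat(m,X))],True,(255,255,255),1)
    o.append(c)
cv2.imwrite("pics/c6.png",np.hstack(o))
E
```

```text
(no output)
```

View pics/c6.png

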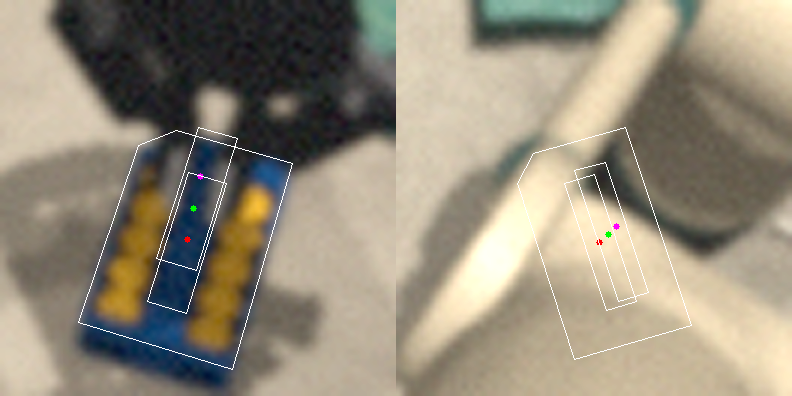

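Tips at crop y≈205 still stand at about rib-top height. I'll open and go down in small steps, checking force.

move_arm([
  [[0,0,0,0,0.1],[0,0,0,0,0.1],[0,0,0,0,0.1],[0,0,0.005,0,0.1],[0,0,0.009,0,0.1],[0,0,0.009,0,0.1]],
])

```text
clock: 5.55
position: [0.5239, -0.2783, 0.0229]
ee_rot: [-0.001, 0.99, 0.145, -0.001]
contact_force: [0.1, -0.3, 0.4]
width: 0.0385
gripper_force: 0.0
```

```bash
python3 g.py
```

```text
t 5.55 pos [ 0.5239 -0.2783  0.0229] yaw 0.2901 tilt [-0.0012  0.0009 -1.    ] q [-0.6056  0.4633  1.7252  0.0001  0.9547  0.6751] F [ 0.1171 -0.2736  0.4268] M [-0.0173  0.0225 -0.0212] w 0.0385
```

move_arm([
  [[0,0,0.004,0,0.2],[0,0,0.006,0,0.4],[0,0,0.006,0,0.6],[0,0,0.006,0,0.8],[0,0,0.006,0,1],[0,0,0.006,0,1],[0,0,0.006,0,1]],
])

```text
clock: 6.25
position: [0.5243, -0.2785, 0.0188]
ee_rot: [-0.0, 0.99, 0.145, -0.0]
contact_force: [-0.6, 0.2, -1.6]
width: 0.0139
gripper_force: 29.5
```

```bash
python3 g.py
```

```text
t 6.25 pos [ 0.5243 -0.2785  0.0188] yaw 0.29 tilt [-0.0002  0.0003 -1.    ] q [-0.6056  0.468   1.7295  0.0001  0.9443  0.6751] F [-0.6403  0.192  -1.6103] M [ 0.0136 -0.0024 -0.0225] w 0.0139
```

Gripped (13.9 mm, 29 N), but the overlap may be thin. I'll re-grip 7 mm lower.

move_arm([
  [[0,0,0,0,0.3],[0,0,0,0,0.3],[0,0,0.005,0,0.3],[0,0,0.009,0,0.3],[0,0,0.009,0,0.6],[0,0,0.009,0,1],[0,0,0.009,0,1],[0,0,0.009,0,1],[0,0,0.009,0,1]],
])

```text
clock: 7.15
position: [0.5243, -0.2786, 0.0116]
ee_rot: [-0.0, 0.99, 0.145, -0.0]
contact_force: [0.6, 0.5, -2.0]
width: 0.0143
gripper_force: 30.5
```

```bash
python3 g.py
```

```text
t 7.15 pos [ 0.5243 -0.2786  0.0116] yaw 0.29 tilt [-0.0002  0.0002 -1.    ] q [-0.6056  0.4765  1.7369  0.0001  0.9285  0.6751] F [ 0.5916  0.5001 -1.9668] M [ 0.0237 -0.0242 -0.0234] w 0.0143
```

```bash
sed -i 's/^def proj/_P={n:manip.camera_params(n) for n in("scene","top")}\ndef proj/; s/p=manip.camera_params(n);/p=_P[n];/' h.py
cat >magfit.py <<'E'
# scene-only magazine fit: argv: tag x y yaw z [tilt_deg]
import sys
from h import *
tag=sys.argv[1]; x0,y0,w0,z0=map(float,sys.argv[2:6]); tl=float(sys.argv[6]) if len(sys.argv)>6 else 0
I=manip.get_image("scene")[:,:,::-1] if tag!="0" else cv2.imread("pics/scene0.png")
cv2.imwrite(f"pics/s_{tag}.png",I)
T=Ro.from_euler("y",-tl,degrees=True).as_matrix()
X=lambda p:flat(p,np.vstack([MB,MR])@T.T)+[0,0,z0]
u=proj("scene",X([x0,y0,w0])); a=u.min(0).astype(int)-10; b=u.max(0).astype(int)+12
box=(*a.tolist(),*(b-a).tolist()); i=cv2.cvtColor(I[a[1]:b[1],a[0]:b[0]].copy(),cv2.COLOR_BGR2HSV).astype(int); f=I[a[1]:b[1],a[0]:b[0]].astype(int)
m=((f[...,0]-f[...,2]>35)&(f[...,0]-f[...,1]>15)|((f[...,2]-f[...,0]>70)&(i[...,1]>150))).astype(np.uint8)
blk=cv2.dilate(((i[...,2]<70)&(m==0)&(i[...,1]<90)).astype(np.uint8),np.ones((3,3)))
m=cv2.morphologyEx(m,cv2.MORPH_CLOSE,np.ones((3,3)))
k,l,s,_=cv2.connectedComponentsWithStats(m); m=(l==1+s[1:,4].argmax())
mm=cv2.GaussianBlur(m*1.,(0,0),1); W=1-blk*(~m)
cost=lambda p:(W*(render("scene",[X(p)],box)-mm)**2).sum()
s=minimize(cost,[x0,y0,w0],method="Nelder-Mead",options=dict(initial_simplex=np.array([[x0,y0,w0],[x0+.01,y0,w0],[x0,y0+.01,w0],[x0,y0,w0+.1]]),xatol=1e-5,fatol=1e-3,maxiter=300))
print(tag,s.x,s.fun,"mask",m.sum(),"blk",(blk*(~m)).sum())
E
python3 magfit.py 0 .5246 -.279 .29 0; python3 magfit.py a .5246 -.279 .29 0
```

```text
0 [ 0.5227 -0.2794  0.3098] 95.38009034410175 mask 778 blk 301
a [ 0.533  -0.2699  0.3508] 115.95823848897825 mask 301 blk 1588
```

```bash
cat >p.py <<'E'
# deck coords (mm) of magazine origin -> reported TCP target (magazine tilted, pivot at mag z=40)
import sys,numpy as np
from h import deck
D=[0.5252,-0.0305,1.862]
for a in sys.argv[1:]:
    X=np.array([float(v) for v in a.split(",")]); X[2]+=40
    print(a,(deck(D,X/1e3)[0]+[-.0003,.0004,-.0284]).round(4))
E
python3 p.py 35,15,16 35,15,40 10,0,30 0,0,20 0,0,0; python3 g.py .5043,-.0295,.19,1.862
```

```text
35,15,16 [ 0.5099 -0.0322  0.0996]
35,15,40 [ 0.5133 -0.0437  0.1204]
10,0,30 [ 0.5325 -0.0553  0.0992]
0,0,20 [ 0.5335 -0.0588  0.0856]
0,0,0 [ 0.5306 -0.0493  0.0682]
t 7.2 pos [ 0.5243 -0.2786  0.0116] yaw 0.29 tilt [-0.0002  0.0003 -1.    ] q [-0.6056  0.4765  1.7368  0.0001  0.9286  0.6751] F [ 0.3841  0.0378 -0.8975] M [-0.0301  0.0179 -0.0189] w 0.0144
.5043,-.0295,.19,1.862 -> [ 0.0651 -0.3055 -0.2229] -0.7506
```

move_arm([
  [[0,0,-0.03,0,1],[0,0,-0.08,0,1],[0,0,-0.13,0,1],[0,0,-0.18,0,1],[0,0,-0.21,0,1],[0,0,-0.21,0,1]],
])

```text
clock: 7.8
position: [0.5266, -0.2801, 0.1842]
ee_rot: [0.003, 0.989, 0.145, 0.003]
contact_force: [0.7, -0.9, -2.0]
width: 0.0144
gripper_force: 30.6
```

move_arm([
  [[0.0708,-0.3003,0,-0.75,1],[0.0708,-0.3003,0,-0.75,1],[0.0708,-0.3003,0,-0.75,1],[0.0708,-0.3003,0,-0.75,1],[0.0708,-0.3003,0,-0.75,1],[0.0708,-0.3003,0,-0.75,1],[0.0708,-0.3003,0,-0.75,1],[0.0708,-0.3003,0,-0.75,1],[0.0708,-0.3003,0,-0.75,1],[0.0708,-0.3003,0,-0.75,1],[0.0708,-0.3003,0,-0.75,1],[0.0708,-0.3003,0,-0.75,1]],
])

```text
clock: 9.0
position: [0.5089, -0.032, 0.1781]
ee_rot: [-0.001, 0.598, 0.802, -0.001]
contact_force: [0.9, -0.4, -1.9]
width: 0.0143
gripper_force: 30.6
```

```bash
python3 g.py .5099,-.0322,.127,1.862; python3 - <<'E'
from h import *
p=manip.get_state()["position"]; o=[]
D=[0.5252,-0.0305,1.862]
for n,(x,y,w,h) in dict(scene=(235,110,100,100),top=(235,150,100,100)).items():
    im=manip.get_image(n)[:,:,::-1]; cv2.imwrite(f"pics/{n}4.png",im); k=4
    c=cv2.convertScaleAbs(cv2.resize(im[y:y+h,x:x+w],None,fx=k,fy=k,interpolation=2),alpha=1.5)
    q=lambda X:((proj(n,X)+.5-[x,y])*k).astype(int)
    m=[p[0]+.0003,p[1]-.0004,1.862]
    for X in(MB[1::2],MR[1::2][[0,1,3,2]]): cv2.polylines(c,[q(flat(m,X)+[0,0,p[2]-.0116])],True,(255,255,255),1)
    cv2.polylines(c,[q(deck(D,np.array([[75,50,16],[75,-140,16],[-75,-140,16],[-75,50,16]])/1e3))],True,(0,255,0),1)
    o.append(c)
cv2.imwrite("pics/c7.png",np.hstack(o))
E
```

```text
t 9.0 pos [ 0.5089 -0.032   0.1781] yaw 1.8606 tilt [-0.0029  0.0006 -1.    ] q [-0.1994  0.2021  1.6932  0.0001  1.2493 -0.4893] F [ 0.9408 -0.4283 -1.8905] M [-0.007  -0.0134 -0.0268] w 0.0143
.5099,-.0322,.127,1.862 -> [-0.0007  0.0014  0.0638] -0.0007
```

View pics/c7.png

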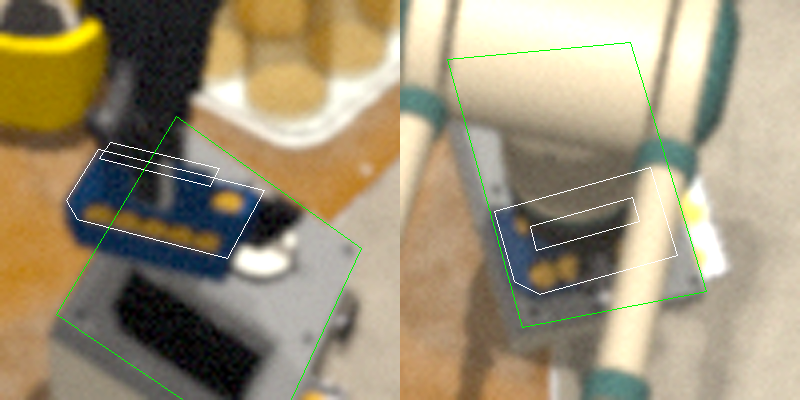

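The magazine hangs level, within about 1 px of the predicted outline in both views, and the deck outline fits too. I'll lower its upper end onto the deck face to pivot it.

move_arm([
  [[0,0,0.04,0,1],[0,0,0.06,0,1],[0,0,0.066,0,1],[0,0,0.07,0,1],[0,0,0.074,0,1],[0,0,0.078,0,1]],
], squeeze=20)

```text
clock: 9.7
position: [0.5112, -0.0346, 0.1196]
ee_rot: [0.003, 0.597, 0.802, -0.001]
contact_force: [-2.3, -8.2, 10.0]
width: 0.0146
gripper_force: 32.7
```

```bash
python3 g.py .5099,-.0322,.0996,1.862
```

```text
t 9.7 pos [ 0.5112 -0.0346  0.1196] yaw 1.8622 tilt [ 0.003  -0.0049 -1.    ] q [-0.2003  0.2521  1.784  -0.0047  1.1016 -0.4895] F [-2.2626 -8.214  10.0408] M [-0.958   0.7171  0.2172] w 0.0146
.5099,-.0322,.0996,1.862 -> [ 0.0034 -0.0007  0.025 ] 0.0001
```

move_arm([
  [[0,0,0.004,0,1],[0,0,0.007,0,1],[0,0,0.01,0,1],[0,0,0.01,0,1]],
])

```text
clock: 10.1
position: [0.5124, -0.0378, 0.1128]
ee_rot: [0.006, 0.596, 0.803, -0.003]
contact_force: [-4.1, -13.0, 9.3]
width: 0.0143
gripper_force: 33.9
```

```bash
python3 g.py .5099,-.0322,.0996,1.862
```

```text
t 10.1 pos [ 0.5124 -0.0378  0.1128] yaw 1.8635 tilt [ 0.0059 -0.0108 -0.9999] q [-0.202   0.259   1.7936 -0.0107  1.081  -0.4897] F [ -4.1125 -12.9595   9.2561] M [-1.8677  0.6424  0.2102] w 0.0143
.5099,-.0322,.0996,1.862 -> [ 0.0077 -0.001   0.0164] 0.0007
```

The lateral force comes from friction at the sliding edge. I'll follow the natural arc instead, moving downslope while lowering.

```bash
python3 p.py 20,15,16 20,15,15 20,15,14; python3 g.py .5139,-.0446,.0921,1.862
```

```text
20,15,16 [ 0.5136 -0.0446  0.0921]
20,15,15 [ 0.5135 -0.0442  0.0912]
20,15,14 [ 0.5133 -0.0437  0.0904]
t 10.1 pos [ 0.5124 -0.0378  0.1128] yaw 1.8635 tilt [ 0.0059 -0.0108 -0.9999] q [-0.202   0.259   1.7936 -0.0107  1.081  -0.4897] F [ -4.1125 -12.9595   9.2561] M [-1.8677  0.6424  0.2102] w 0.0143
.5139,-.0446,.0921,1.862 -> [-0.0084 -0.0007  0.026 ] 0.0007
```

move_arm([
  [[-0.009,0,0.003,0,1],[-0.011,0,0.007,0,1],[-0.012,0,0.011,0,1],[-0.014,0,0.015,0,1],[-0.015,0,0.018,0,1],[-0.016,0,0.018,0,1]],
])

```text
clock: 10.7
position: [0.5159, -0.0463, 0.0974]
ee_rot: [0.003, 0.597, 0.802, 0.0]
contact_force: [-0.2, -2.7, 5.1]
width: 0.0137
gripper_force: 34.5
```

```bash
python3 g.py .5136,-.0446,.0912,1.862
```

```text
t 10.7 pos [ 0.5159 -0.0463  0.0974] yaw 1.8609 tilt [ 0.0054 -0.0032 -1.    ] q [-0.2225  0.2811  1.8058 -0.0022  1.0487 -0.5115] F [-0.2464 -2.6875  5.0771] M [-0.1189  0.3131  0.0756] w 0.0137
.5136,-.0446,.0912,1.862 -> [ 0.0029 -0.0022  0.0077] -0.0005
```

move_arm([
  [[0,0,0.003,0,1],[0,0,0.005,0,1],[0,0,0.006,0,1],[0,0,0.006,0,1]],
])

```text
clock: 11.1
position: [0.5165, -0.0475, 0.0929]
ee_rot: [0.004, 0.597, 0.802, -0.0]
contact_force: [-0.9, -7.7, 6.5]
width: 0.0142
gripper_force: 35.4
```

```bash
python3 g.py .5136,-.0446,.0912,1.862; python3 - <<'E'
from rig import manip
import cv2,numpy as np
im=manip.get_image("scene")[:,:,::-1]; cv2.imwrite("pics/scene5.png",im)
E
```

```text
t 11.1 pos [ 0.5165 -0.0475  0.0929] yaw 1.8618 tilt [ 0.0065 -0.0057 -1.    ] q [-0.2229  0.286   1.8116 -0.0048  1.0363 -0.5115] F [-0.8794 -7.6694  6.5498] M [-0.7338  0.1948  0.1074] w 0.0142
.5136,-.0446,.0912,1.862 -> [ 0.0046 -0.0024  0.0021] -0.0001
```

```bash
cat >tilt.py <<'E'
import sys
from h import *
f=sys.argv[1]; I=cv2.imread(f); p=np.array([float(v) for v in sys.argv[2].split(",")])+[.0003,-.0004,.0284]; yaw=1.862
V=np.vstack([MB,MR])-[0,0,.04]
def W(q): # q: du,dv along/across (m), tilt deg, dyaw
    return (V@Ro.from_euler("y",-q[2],degrees=True).as_matrix().T+[q[0],q[1],0])@Ro.from_euler("z",yaw).as_matrix().T+p
u=np.vstack([proj("scene",W([0,0,t])) for t in(0,30)]); a=u.min(0).astype(int)-8; b=u.max(0).astype(int)+8
f=I[a[1]:b[1],a[0]:b[0]].astype(int); H=cv2.cvtColor(I[a[1]:b[1],a[0]:b[0]].copy(),cv2.COLOR_BGR2HSV).astype(int)
blue=(f[...,0]-f[...,2]>18)&(f[...,0]-f[...,1]>5); yel=(f[...,2]-f[...,0]>70)&(H[...,0]<26)&(H[...,1]>150)&(H[...,0]>14)
k,l,s,_=cv2.connectedComponentsWithStats(cv2.morphologyEx((blue).astype(np.uint8),cv2.MORPH_CLOSE,np.ones((3,3))))
m=l==1+s[1:,4].argmax(); m|=yel&(cv2.dilate(m.astype(np.uint8),np.ones((7,7)))>0)
blk=(H[...,2]<60)&~m; w=1-cv2.dilate(blk.astype(np.uint8),np.ones((3,3)))*(~m)
mm=cv2.GaussianBlur(m*1.,(0,0),1); box=(*a.tolist(),*(b-a).tolist())
c=lambda q:(w*(render("scene",[W(q)[:10],W(q)[10:]],box)-mm)**2).sum()
for t in range(0,45,5):
    s=minimize(lambda z:c([z[0],z[1],t]),[0,0],method="Nelder-Mead",options=dict(initial_simplex=[[0,0],[.006,0],[0,.006]],maxiter=80))
    print(t,(s.x*1e3).round(1),round(s.fun,1),round(c([0,0,t]),1),end=" | ")
print(m.sum())
E
python3 tilt.py pics/scene5.png .5165,-.0475,.0929; echo; python3 tilt.py pics/scene4.png .5089,-.032,.1781
```

```text
0 [17.7  0. ] 115.8 262.9 | 5 [15.2 -1. ] 98.6 214.8 | 10 [12.2 -1.4] 81.4 168.6 | 15 [ 9.2 -1.7] 68.0 129.7 | 20 [ 7. -1.] 59.7 98.0 | 25 [ 4.3 -1. ] 56.1 74.0 | 30 [0.8 0.9] 56.8 59.3 | 35 [-1.8  1.9] 62.3 67.3 | 40 [-5.   3.1] 73.0 98.4 | 516

0 [1.4 1.6] 98.3 103.9 | 5 [-1.1  0.1] 106.4 107.8 | 10 [-3.4 -1.3] 112.4 127.3 | 15 [-6.5 -0.7] 119.5 156.5 | 20 [-9.5  0.3] 127.3 189.1 | 25 [-11.5   3. ] 136.1 217.5 | 30 [-13.9   3.7] 144.6 246.0 | 35 [-16.1   6.4] 154.5 279.5 | 40 [-19.6   9.9] 159.9 309.1 | 633
```

move_arm([
  [[0,0,0.002,0,1],[0,0,0.004,0,1],[0,0,0.005,0,1],[0,0,0.005,0,1]],
])

```text
clock: 11.55
position: [0.5169, -0.0482, 0.0893]
ee_rot: [0.005, 0.597, 0.802, -0.001]
contact_force: [-0.3, -9.6, 7.7]
width: 0.0145
gripper_force: 36.4
```

```bash
python3 g.py
```

```text
t 11.55 pos [ 0.5169 -0.0482  0.0893] yaw 1.8623 tilt [ 0.0074 -0.0069 -0.9999] q [-0.2232  0.2901  1.8163 -0.0059  1.0264 -0.5117] F [-0.3179 -9.6183  7.6804] M [-0.988   0.2407  0.1756] w 0.0145
```

```bash
python3 - <<'E'
from rig import manip
import cv2
cv2.imwrite("pics/scene6.png",manip.get_image("scene")[:,:,::-1])
E
python3 tilt.py pics/scene6.png .5169,-.0482,.0893
```

```text
0 [19.5 -1.3] 133.4 289.3 | 5 [17.  -2.6] 113.9 240.9 | 10 [13.8 -2.4] 94.4 195.4 | 15 [11.3 -2.1] 78.0 154.1 | 20 [ 8.7 -1.9] 66.4 121.1 | 25 [ 6.6 -1.3] 59.0 92.8 | 30 [2.8 0.7] 56.4 66.4 | 35 [-0.1  2.4] 58.0 60.6 | 40 [-2.8  2.8] 65.2 76.8 | 520
```

move_arm([
  [[0,0,-0.012,0,1],[0,0,-0.025,0,1],[0,0,-0.03,0,1],[0,0,-0.03,0,1],[0,0,-0.03,0,1]],
])

```text
clock: 12.1
position: [0.5135, -0.0443, 0.1101]
ee_rot: [-0.0, 0.597, 0.802, 0.0]
contact_force: [0.7, 0.1, -1.8]
width: 0.0141
gripper_force: 34.9
```

```bash
python3 - <<'E'
from rig import manip
import cv2
cv2.imwrite("pics/scene7.png",manip.get_image("scene")[:,:,::-1]); print(manip.get_state()["position"])
E
P=$(python3 -c "
from rig import manip
print(','.join(f'{v:.4f}' for v in manip.get_state()['position']))"); python3 tilt.py pics/scene7.png $P; python3 p.py 0,0,26 0,0,18 0,0,2;  python3 g.py .5344,-.0616,.0908,1.862
```

```text
[ 0.51326371 -0.04424743  0.10979002]
0 [18.6  1.9] 140.6 294.7 | 5 [17.1 -0.5] 119.9 251.0 | 10 [14.4 -0.6] 101.3 204.7 | 15 [10.7  0.2] 85.9 158.9 | 20 [8.  0.6] 74.7 122.3 | 25 [5.7 1.5] 68.5 95.9 | 30 [3.3 2.6] 66.1 78.9 | 35 [-0.   4.1] 67.7 75.0 | 40 [-3.5  5. ] 74.3 85.8 | 541
0,0,26 [ 0.5344 -0.0617  0.0908]
0,0,18 [ 0.5332 -0.0579  0.0838]
0,0,2 [ 0.5309 -0.0502  0.07  ]
t 12.15 pos [ 0.5133 -0.0442  0.1098] yaw 1.8609 tilt [-0.0007  0.0004 -1.    ] q [-0.2213  0.2679  1.7891  0.0003  1.0854 -0.5115] F [ 0.0094 -0.1193 -1.2873] M [-0.0414 -0.0374  0.0207] w 0.0143
.5344,-.0616,.0908,1.862 -> [-0.0284  0.0191  0.0237] -0.0005
```

move_arm([
  [[-0.0284,0.0191,0,0,1],[-0.0284,0.0191,0,0,1],[-0.0284,0.0191,0.012,0,1],[-0.0284,0.0191,0.0237,0,1],[-0.0284,0.0191,0.0237,0,1],[-0.0284,0.0191,0.0237,0,1]],
])

```text
clock: 12.75
position: [0.5337, -0.0614, 0.0903]
ee_rot: [-0.001, 0.597, 0.802, -0.0]
contact_force: [-0.1, -0.0, -1.9]
width: 0.0142
gripper_force: 34.8
```

```bash
python3 - <<'E'
from rig import manip
import cv2
for n in("scene","top"): cv2.imwrite(f"pics/{n}8.png",manip.get_image(n)[:,:,::-1])
E
P=$(python3 -c "
from rig import manip
print(','.join(f'{v:.4f}' for v in manip.get_state()['position']))"); python3 tilt.py pics/scene8.png $P;  python3 p.py 0,0,14 0,0,8; python3 g.py .5326,-.056,.0803,1.862
```

```text
0 [21.1  3.3] 101.2 378.8 | 5 [18.2  3.4] 84.5 330.0 | 10 [15.4  3.9] 70.5 271.8 | 15 [12.3  3.4] 59.8 211.5 | 20 [10.   3.2] 52.7 161.3 | 25 [7.4 2.8] 49.0 112.4 | 30 [4.6 3.3] 49.7 79.9 | 35 [0.7 5.6] 52.1 68.9 | 40 [-1.9  9. ] 56.9 80.7 | 555
0,0,14 [ 0.5327 -0.056   0.0804]
0,0,8 [ 0.5318 -0.0531  0.0752]
t 12.85 pos [ 0.5347 -0.0617  0.0912] yaw 1.861 tilt [ 0.0001  0.0001 -1.    ] q [-0.2443  0.3178  1.7672  0.0002  1.0566 -0.5346] F [ 0.8511  0.4292 -1.8398] M [-0.0358 -0.0017  0.0396] w 0.0145
.5326,-.056,.0803,1.862 -> [ 0.0076 -0.0005  0.0136] -0.0005
```

move_arm([
  [[0.0,0.0012,0.005,0,1],[0.003,0.0012,0.009,0,1],[0.0053,0.0012,0.0142,0,1],[0.0053,0.0012,0.0142,0,1]],
])

```text
clock: 13.25
position: [0.5337, -0.0571, 0.0791]
ee_rot: [-0.001, 0.597, 0.802, -0.0]
contact_force: [-0.1, 0.6, -1.7]
width: 0.0146
gripper_force: 34.9
```

```bash
python3 g.py
```

```text
t 13.25 pos [ 0.5337 -0.0571  0.0791] yaw 1.8611 tilt [-0.0016  0.0006 -1.    ] q [-0.2364  0.3294  1.785   0.0003  1.0289 -0.5268] F [-0.1279  0.6257 -1.6762] M [-0.0249  0.0571 -0.0303] w 0.0146
```

move_arm([
  [[0.0019,0,0.0033,0,1],[0.0038,0,0.0065,0,1],[0.0038,0,0.0065,0,1]],
])

```text
clock: 13.55
position: [0.5343, -0.0554, 0.0747]
ee_rot: [0.001, 0.597, 0.802, -0.0]
contact_force: [2.2, -2.5, -2.1]
width: 0.0145
gripper_force: 34.8
```

```bash
python3 g.py
```

```text
t 13.55 pos [ 0.5343 -0.0554  0.0747] yaw 1.8613 tilt [ 0.0016 -0.0016 -1.    ] q [-0.2321  0.3331  1.7924 -0.0014  1.0142 -0.5219] F [ 2.2046 -2.4769 -2.0678] M [-0.5335 -0.1792  0.0493] w 0.0145
```

move_arm([
  [[0.0,0.0009,0.0025,0,1],[0.0013,0.0009,0.005,0,1],[0.0026,0.0009,0.0071,0,1],[0.0026,0.0009,0.0071,0,1]],
])

```text
clock: 13.95
position: [0.5339, -0.0532, 0.0686]
ee_rot: [0.001, 0.597, 0.802, -0.0]
contact_force: [0.9, -5.9, -2.4]
width: 0.0144
gripper_force: 34.9
```

```bash
python3 g.py
```

```text
t 13.95 pos [ 0.5339 -0.0532  0.0686] yaw 1.8614 tilt [ 0.0005 -0.0014 -1.    ] q [-0.2282  0.3395  1.8006 -0.0015  1.0007 -0.5179] F [ 0.8944 -5.8676 -2.4237] M [-0.8427 -0.1731  0.0897] w 0.0144
```

move_arm([
  [[-0.0015,0,0.001,0,1],[-0.001,0,0.003,0,1],[0,0,0.0042,0,1],[0,0,0.0042,0,1]],
])

```text
clock: 14.35
position: [0.5333, -0.052, 0.0655]
ee_rot: [-0.0, 0.597, 0.802, 0.0]
contact_force: [-0.1, -0.1, 1.2]
width: 0.0143
gripper_force: 35.2
```

```bash
python3 g.py
```

```text
t 14.35 pos [ 0.5333 -0.052   0.0655] yaw 1.8609 tilt [-0.0007  0.0007 -1.    ] q [-0.2275  0.3426  1.8049  0.0006  0.9949 -0.5179] F [-0.1292 -0.1125  1.1712] M [-0.0647  0.1628  0.0933] w 0.0143
```

move_arm([
  [[0,0,0.0015,0,1],[0.0005,0,0.003,0,1],[0.0005,0,0.004,0,1],[0.0005,0,0.004,0,1]],
])

```text
clock: 14.75
position: [0.5335, -0.0521, 0.0653]
ee_rot: [0.001, 0.597, 0.802, 0.0]
contact_force: [-6.0, -0.8, 20.2]
width: 0.0142
gripper_force: 37.9
```

```bash
python3 g.py
```

```text
t 14.75 pos [ 0.5335 -0.0521  0.0653] yaw 1.8611 tilt [ 0.0011 -0.0005 -1.    ] q [-0.2271  0.3423  1.8062 -0.0003  0.9919 -0.5172] F [-6.043  -0.7896 20.247 ] M [0.0054 1.2005 0.0204] w 0.0142
```

move_arm([
  [[0,0,0,0,0.4],[0,0,0,0,0.3],[0,0,0,0,0.3],[0,0,-0.03,0,0.3],[0,0,-0.09,0,0.3],[0,0,-0.15,0,0.3],[0.06,0,-0.19,0,0.3],[0.12,0,-0.19,0,0.3],[0.18,0,-0.19,0,0.3],[0.24,0,-0.19,0,0.3],[0.3,0,-0.19,0,0.3],[0.3,0,-0.19,0,0.3]],
])

```text
clock: 15.95
position: [0.4624, 0.1833, 0.214]
ee_rot: [-0.002, 0.595, 0.804, 0.001]
contact_force: [0.1, 0.3, -0.7]
width: 0.0298
gripper_force: 0.0
```

```bash
python3 g.py; python3 - <<'E'
from h import *
D=[0.5252,-0.0305,1.862]; o=[]
for n,(x,y,w,h) in dict(scene=(240,135,90,90),top=(240,150,90,90)).items():
    im=manip.get_image(n)[:,:,::-1]; cv2.imwrite(f"pics/{n}9.png",im); k=4.4
    c=cv2.convertScaleAbs(cv2.resize(im[y:y+h,x:x+w],None,fx=k,fy=k,interpolation=2),alpha=1.5)
    q=lambda X:((proj(n,X)+.5-[x,y])*k).astype(int)
    for X in(MB[1::2],MR[1::2][[0,1,3,2]]): cv2.polylines(c,[q(deck(D,X))],True,(255,255,255),1)
    for qq,co in((.6,(0,255,0)),(1.0,(255,0,255)),(1.4,(0,165,255)),(0,(0,0,255))):
        a=.9-qq; X=np.array([[0,-.09,.058],[.021*np.cos(a),-.09+.021*np.sin(a),.058]]); cv2.polylines(c,[q(deck(D,X))],False,co,1)
    o.append(c)
cv2.imwrite("pics/c10.png",np.hstack(o))
E
```

```text
t 15.95 pos [0.4624 0.1833 0.214 ] yaw 1.8677 tilt [-0.0019  0.0035 -1.    ] q [ 0.2345  0.1576  1.6579  0.004   1.3272 -0.0634] F [ 0.1162  0.2615 -0.718 ] M [ 0.014  -0.0596 -0.0252] w 0.0298
```

View pics/c10.png

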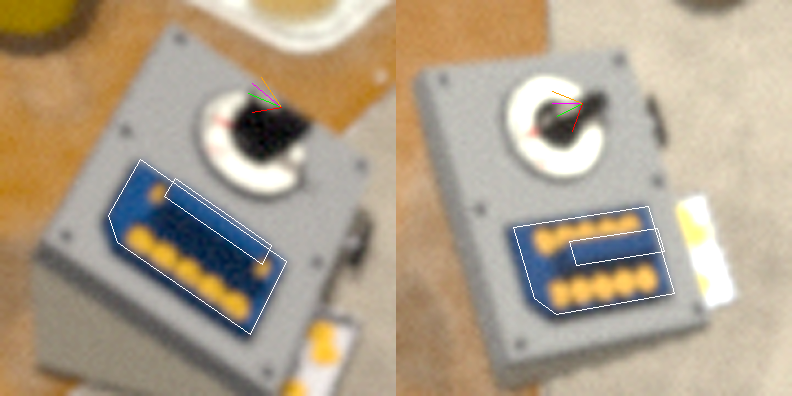

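The magazine lies in the pocket, flat and matching the seated outline in both views. The knob bar looks like q≈0.6–0.8. I'll fit the knob angle and centre numerically.

```bash
cat >knob.py <<'E'
import sys
from h import *
D=[0.5252,-0.0305,1.862]; a=np.linspace(0,6.28,24)
sk=np.vstack([np.c_[18*np.cos(a),18*np.sin(a)-90,0*a+z] for z in(23,30)])/1e3
def bar(q,dx,dy):
    B=box3(-21,21,-6,6,29,58)@Ro.from_euler("z",.9-q).as_matrix().T+[0,-.09,0]
    return [deck(D,B+[dx,dy,0]),deck(D,sk+[dx,dy,0])]
T=[]
for n in("scene","top"):
    I=cv2.imread(f"pics/{n}{sys.argv[1]}.png"); u=np.vstack([proj(n,v) for v in bar(0.5,0,0)]); c=u.mean(0).astype(int)
    b=(int(c[0])-16,int(c[1])-15,32,30); g=cv2.cvtColor(I,cv2.COLOR_BGR2GRAY)[b[1]:b[1]+30,b[0]:b[0]+32]
    m=(g<70).astype(np.uint8); k,l,s,ce=cv2.connectedComponentsWithStats(m); i=1+np.argmax(s[1:,4]); T.append((n,cv2.GaussianBlur((l==i)*1.,(0,0),.7),b)); print(n,s[i])
c=lambda p:sum(((render(n,bar(*p),b)-m)**2).sum() for n,m,b in T)
for q in np.arange(0,1.7,.2):
    s=minimize(lambda z:c([q,*z]),[0,0],method="Nelder-Mead",options=dict(initial_simplex=[[0,0],[.004,0],[0,.004]],maxiter=80)); print(round(q,2),round(s.fun,1),(s.x*1e3).round(1))
E
python3 knob.py 9
```

```text
scene [ 12   8  18  15 171]
top [13  9 15 12 75]
0.0 98.5 [-3.   2.2]
0.2 86.2 [-2.1  2.6]
0.4 83.7 [-1.9  1.3]
0.6 90.0 [-1.9  0.3]
0.8 99.4 [-1.5 -1. ]
1.0 105.6 [-0.9 -2.5]
1.2 120.3 [-1.5 -2.2]
1.4 136.9 [-2.2 -2.2]
1.6 146.1 [-3.2 -3.2]
```

```bash
python3 - <<'E'
from h import *
D=[0.5252,-0.0305,1.862]; print(deck(D,np.array([[-2,-89.5,50],[0,-90,58]])/1e3))
E
python3 g.py .6167,-.0845,.21,2.205
```

```text
[[ 0.6186 -0.0304  0.1043]
 [ 0.6197 -0.0324  0.1122]]
t 16.05 pos [0.4644 0.1788 0.214 ] yaw 1.864 tilt [-0.0005 -0.0006 -1.    ] q [ 0.2279  0.158   1.6574 -0.0005  1.3267 -0.0651] F [ 0.5636 -0.8548  0.1615] M [0.0078 0.0423 0.0153] w 0.0296
.6167,-.0845,.21,2.205 -> [-0.3701  0.0871  0.005 ] -0.1628
```

move_arm([
  [[-0.3075,0.1096,0,-0.163,0],[-0.3075,0.1096,0,-0.163,0],[-0.3075,0.1096,0,-0.163,0],[-0.3075,0.1096,0,-0.163,0],[-0.3075,0.1096,0,-0.163,0],[-0.3075,0.1096,0,-0.163,0],[-0.3075,0.1096,0.06,-0.163,0],[-0.3075,0.1096,0.1,-0.163,0],[-0.3075,0.1096,0.1,-0.163,0]],
])

```text
clock: 16.95
position: [0.615, -0.0338, 0.129]
ee_rot: [-0.006, 0.454, 0.891, -0.002]
contact_force: [-0.2, -0.1, 0.7]
width: 0.0427
gripper_force: 0.0
```

```bash
python3 g.py .6195,-.0314,.08,2.205; python3 - <<'E'
from rig import manip
import cv2
for n in("scene","top"): cv2.imwrite(f"pics/{n}11.png",manip.get_image(n)[:,:,::-1])
E
```

```text
t 16.95 pos [ 0.615  -0.0338  0.129 ] yaw 2.1997 tilt [-0.0117  0.0019 -0.9999] q [-0.1678  0.3972  1.5325 -0.      1.2238 -0.7967] F [-0.1733 -0.0637  0.6938] M [-0.026   0.0141  0.0092] w 0.0427
.6195,-.0314,.08,2.205 -> [-0.0013  0.0068  0.0611] -0.0025
```

move_arm([
  [[0,0,0.02,0,0],[0,0,0.035,0,0],[0,0,0.045,0,0],[0,0,0.05,0,0],[0,0,0.05,0,0]],
])

```text
clock: 17.55
position: [0.6192, -0.0327, 0.0943]
ee_rot: [-0.0, 0.453, 0.892, -0.0]
contact_force: [-0.5, 1.0, 0.6]
width: 0.0429
gripper_force: 0.0
```

```bash
python3 g.py .6195,-.0314,.08,2.205
```

```text
t 17.55 pos [ 0.6192 -0.0327  0.0943] yaw 2.2024 tilt [-0.0003  0.0001 -1.    ] q [-0.1649  0.4252  1.5801  0.      1.1366 -0.7965] F [-0.4628  0.9927  0.6271] M [-0.0011  0.0253 -0.0839] w 0.0429
.6195,-.0314,.08,2.205 -> [0.0011 0.0012 0.0178] -0.0013
```

Go down to z≈0.082 and close gently.

move_arm([
  [[0,0,0.008,0,0],[0,0,0.015,0,0],[0,0,0.015,0,0.3],[0,0,0.015,0,0.6],[0,0,0.015,0,0.8],[0,0,0.015,0,1],[0,0,0.015,0,1],[0,0,0.015,0,1]],
], squeeze=20)

```text
clock: 18.35
position: [0.6208, -0.032, 0.0825]
ee_rot: [0.001, 0.453, 0.892, 0.001]
contact_force: [4.4, 3.6, -4.2]
width: 0.0124
gripper_force: 19.2
```

```bash
python3 g.py
```

```text
t 18.35 pos [ 0.6208 -0.032   0.0825] yaw 2.2015 tilt [ 0.003   0.0015 -1.    ] q [-0.1646  0.4361  1.5944  0.0022  1.1083 -0.7963] F [ 4.3668  3.6205 -4.2185] M [ 0.6795 -0.8414 -0.1945] w 0.0124
```

move_arm([
  [[0,0,0,-0.06,1],[0,0,0,-0.12,1],[0,0,0,-0.18,1],[0,0,0,-0.22,1],[0,0,0,-0.22,1]],
])

```text
clock: 18.85
position: [0.6221, -0.0313, 0.0835]
ee_rot: [0.003, 0.237, 0.971, 0.002]
contact_force: [5.4, 4.1, -1.1]
width: 0.0124
gripper_force: 42.7
```

```bash
python3 g.py
```

```text
t 18.85 pos [ 0.6221 -0.0313  0.0835] yaw 2.6628 tilt [ 0.0063  0.0026 -1.    ] q [-0.1642  0.4353  1.5929  0.0041  1.1076 -1.258 ] F [ 5.3691  4.0546 -1.089 ] M [ 1.0633 -1.1883 -0.2881] w 0.0124
```

move_arm([
  [[0,0,0,-0.05,1],[0,0,0,-0.08,1],[0,0,0,-0.08,1]],
])

```text
clock: 19.15
position: [0.6225, -0.031, 0.0841]
ee_rot: [0.003, 0.155, 0.988, 0.002]
contact_force: [4.7, 4.9, 1.5]
width: 0.0124
gripper_force: 46.3
```

```bash
python3 g.py
```

```text
t 19.15 pos [ 0.6225 -0.031   0.0841] yaw 2.8299 tilt [ 0.0073  0.0031 -1.    ] q [-0.1641  0.4347  1.5922  0.0048  1.108  -1.4253] F [4.7328 4.8936 1.4834] M [ 1.2184 -1.1092 -0.2219] w 0.0124
```

move_arm([
  [[0,0,0,-0.05,1],[0,0,0,-0.07,1],[0,0,0,-0.07,1]],
])

```text
clock: 19.45
position: [0.623, -0.0309, 0.0843]
ee_rot: [0.004, 0.084, 0.996, 0.002]
contact_force: [5.0, 5.5, 2.0]
width: 0.0124
gripper_force: 61.0
```

```bash
python3 g.py;python3 - <<'E'
from rig import manip
import cv2
for n in("scene","top"): cv2.imwrite(f"pics/{n}12.png",manip.get_image(n)[:,:,::-1])
E
```

```text
t 19.45 pos [ 0.623  -0.0309  0.0843] yaw 2.9731 tilt [ 0.0085  0.0039 -1.    ] q [-0.1642  0.4347  1.5918  0.0058  1.1073 -1.5691] F [5.013  5.518  1.9999] M [ 1.0053 -1.1575 -1.2075] w 0.0124
```

move_arm([
  [[0,0,0,0,0.6],[0,0,0,0,0.3],[0,0,0,0,0.1],[0,0,0,0,0.1],[0,0,-0.03,0,0.1],[0,0,-0.09,0,0.1],[0,0,-0.15,0,0.1],[0.04,0,-0.17,0,0.1],[0.04,0.08,-0.17,0,0.1],[0.04,0.16,-0.17,0,0.1],[0.04,0.24,-0.17,0,0.1],[0.04,0.3,-0.17,0,0.1]],
])

```text
clock: 20.75
position: [0.62, 0.1707, 0.2183]
ee_rot: [-0.0, 0.083, 0.997, -0.001]
contact_force: [-0.0, -0.6, 0.8]
width: 0.0381
gripper_force: 0.0
```

```bash
python3 g.py;python3 - <<'E'
from rig import manip
import cv2
for n in("scene","top"): cv2.imwrite(f"pics/{n}13.png",manip.get_image(n)[:,:,::-1])
E
python3 knob.py 13; python3 - <<'E'
from h import *
# magazine fit in deck coords, before (9) and after (13): blue/yellow silhouette above the deck face
D=[0.5252,-0.0305,1.862]
for tag in("9","13"):
    T=[]
    for n in("scene","top"):
        I=cv2.imread(f"pics/{n}{tag}.png"); u=proj(n,deck(D,np.vstack([MB,MR]))); a=u.min(0).astype(int)-6; b=u.max(0).astype(int)+6
        f=I[a[1]:b[1],a[0]:b[0]].astype(int); m=(abs(f[...,0]-f[...,2])>25).astype(np.uint8); m=cv2.morphologyEx(m,cv2.MORPH_CLOSE,np.ones((3,3)))
        k,l,s,_=cv2.connectedComponentsWithStats(m); m=(l==1+s[1:,4].argmax()).astype(np.uint8); z=np.zeros_like(m); cv2.fillConvexPoly(z,cv2.convexHull(cv2.findNonZero(m)),1)
        T.append((n,cv2.GaussianBlur(z*1.,(0,0),.8),(*a.tolist(),*(b-a).tolist())))
    V=MB.copy(); V[V[:,2]==0,2]=.016
    W=lambda p:[deck(D,np.vstack([V,MR])@Ro.from_euler("zy",[p[2],p[3]]).as_matrix().T+[p[0],p[1],0])]
    c=lambda p:sum(((render(n,W(p),b)-m)**2).sum() for n,m,b in T)
    s=minimize(c,[0,0,0,0],method="Nelder-Mead",options=dict(initial_simplex=np.vstack([[0]*4,np.diag([.004,.004,.05,.1])]))); print(tag,s.x,s.fun)
E
```

```text
t 20.75 pos [0.62   0.1707 0.2183] yaw 2.9763 tilt [-0.0008 -0.001  -1.    ] q [ 0.1611  0.3767  1.3377 -0.0009  1.4282 -1.2442] F [-0.0032 -0.5715  0.7672] M [-0.011  -0.0216 -0.0206] w 0.0381
scene [ 12   8  18  15 128]
top [12  6 13 15 83]
0.0 93.8 [-1.3 -0.5]
0.2 107.3 [-1.3 -1.6]
0.4 125.3 [-0.2 -2.1]
0.6 144.6 [ 0.2 -2.8]
0.8 159.0 [ 0.  -3.9]
1.0 167.2 [-1.1 -3.8]
1.2 181.0 [-2.5 -3.3]
1.4 192.8 [-2.9 -3.4]
1.6 193.1 [-3.3 -3.3]
9 [ 0.0013 -0.0007  0.0085  0.0033] 21.809387995829432
13 [ 0.001  -0.0007 -0.003   0.0069] 23.11844067500346
```

```bash
python3 -c "
from rig import manip
print(manip.sign_off())"
```

```text
the job is handed in; nothing more can be done
None
```

The magazine is in the pocket, clipped corner to clipped corner, and the knob is turned back to its zero stop. I signed off at about 21 s of the 51 s allowed, with no verdict returned. The camera fit puts the magazine within about 1.5 mm and 0.01 rad of the seat. The wrist moment rose sharply when the knob met its stop, and the arm never went near the bottles, tin or candle, though I did not measure them again at the end.

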